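# Index the rotary table to the green station

## Task

Turn the rotary table on to the slot beside the green disc: press its orange indexing plunger down with a fingertip to unlock it, swing the table round by the plunger, and let the plunger spring fully up in that slot so the table is locked there. The circuit board stays in its nest on the table, and the tin, the hex key case and the marker pen stay where they are.

Things in the scene. Friction and masses are not known exactly. Their poses are not given: they have to be found in the camera images.
- axis (a point): point on the rotary table's vertical axis, at its top face (57 mm above the bench). The table is a 160 mm aluminium disc on a fixed grey base; below the disc's edge a fixed steel index ring, 216 mm across, z 30 to 42 mm, carries the slots.
- pad (a point): centre of the floor of the orange dished finger pad on top of the indexing plunger, 122 mm from the axis on a lug of the table, with which it turns. The dish is open upward: inner diameter 56 mm, 20 mm deep, outer diameter 64 mm. With the plunger up its floor is 82 mm above the bench. A fingertip that presses it down also carries it along sideways by friction, without slipping.
- plunger (a joint): plunger travel downward, m: 0 = fully up, stop at 0.014; spring 6 N rising to 10 N. Up in a slot it locks the table; pressed 0.0115 or more the table is free. Between slots the index ring itself keeps it down at about 0.011, with nobody pressing; within about 4 mm of a slot, if nothing holds the pad down, it springs up into the slot and locks by itself.
- table (a joint): angle of the table from its start slot, rad, positive counter-clockwise seen from above. Three slots: -0.785, 0, +0.785 (45 degrees apart). It starts locked at 0, plunger on the robot's side; end stops at -1.05 and +1.05. Turning it freed takes about 1 N sideways at the pad.
- green_disc: green disc, 24 mm across, 6 mm high, fixed on the bench 155 mm from the axis beside one of the two neighbouring slots: the slot to go to. The plunger stands on the line from the axis to this disc when it is in that slot. Origin at the centre of its underside.
- red_disc: red disc of the same size beside the other neighbouring slot (not to be used)
- nest (a point): centre of the nest on the table's top: a rectangle of 9 mm high, 4 mm thick grey walls, centred on the axis; the point is 63 mm above the bench
- board_mid (a point): centre of the green circuit board 36 x 60 x 12 mm that lies loose in the nest, half-way up
- tin: round grease tin with a yellow lid, diameter 69 mm, height 32 mm, bystander; origin at the centre of its underside
- keys: yellow hex key case 22 x 92 x 24 mm, bystander; origin at the centre of its underside
- pen: black marker pen with a red cap 18 x 132 x 18 mm, bystander; origin at the centre of its underside

How it is judged:
On the way, in this order (a step that is already met when the one before it is completed fails the run):
1. the plunger is pressed in, out of its start slot (value of joint plunger above 0.01 m and contact force between the fingers and plunger above 1 N), for 0.1 s.
2. the plunger has come up in the slot beside the green disc (value of joint plunger below 0.003 m and horizontal distance between pad and green_disc below 0.042 m), for 0.2 s.
At the end, for the whole second after the job is handed in: the plunger is fully up (within 3 mm) in the slot beside the green disc (pad centre within 42 mm of the disc's centre, seen from above), the table is at rest and the board lies in its nest (within 8 mm) (all of step 2 and velocity of joint table between -0.05 and 0.05 rad/s and distance between board_mid and nest below 0.008 m); the robot touches nothing.
It fails at once if the board leaves or is lifted out of its nest (distance between board_mid and nest above 0.012 m).
It fails at once if the plunger comes up in the slot beside the red disc (value of joint plunger below 0.003 m and horizontal distance between pad and red_disc below 0.042 m).
It fails at once if the tin is moved or lifted by more than 20 mm (distance of tin from where it was at the start of the episode above 0.02 m).
It fails at once if the hex key case is moved or lifted by more than 20 mm (distance of keys from where it was at the start of the episode above 0.02 m).
It fails at once if the marker pen is moved or lifted by more than 20 mm (distance of pen from where it was at the start of the episode above 0.02 m).
It also fails if it takes over 35 s, if anything falls off the work surface, if the arm or the gripper's body presses on something with over 40 N, if the wrist force passes 120 N, or if a joint passes its speed limit or range.

## Robot

A 7-joint arm with a two-finger parallel gripper is mounted at the origin on a cart in front of the work surface, level with it; the furniture and walls round the work are solid. World frame = base frame: x ahead of the robot, y to its left, z up, the work surface at z = 0. Lengths are in m, angles in rad, forces in N, time in s.
With the tool pointing down it reaches from about 0.425 to 0.825 m from the base axis. Payload 3.6 kg.
Tool frame: the origin (TCP) lies on the mounting face of the last link; the fingertips stand 186 mm ahead of it and the grasp point (between the pads) lies 167 mm ahead of it; z points along the fingers, x is the direction in which the jaws open and shut, and the axes are right-handed (so a half turn about z gives the same grasp; the last joint's range is limited). The gripper opens to 93 mm and grips with 3 to 60 N. Pads are 15 mm wide; open, the fingers measure 128 mm over their backs; the gripper's body (75 mm by 188 mm) begins 65 mm behind the grasp point.
Start: joints at [1.119, 0.615, -0.013, 1.423, 0.008, 1.103, -0.04], TCP at [0.268, -0.592, 0.405] pointing down, gripper open.
Joint ranges: [-3.12, 3.12], [-0.3, 2.06], [-1.34, 1.32], [0.26, 2.42], [-1.36, 4.5], [0.01, 1.98], [-2.84, 2.84]. Speed limits (rad/s): [2.79, 2.79, 3.14, 3.14, 3.14, 3.14, 3.14].

## Interface

Orientations are given as a rotation vector (axis times angle).
In Python, from workcell import robot gives the robot as it stands. Calls block until the motion is done:
- robot.reach(position, orientation): joint-space move of the TCP to a pose.
- robot.movel(position, ori=None, max_speed=0.15, max_force=None): straight line of the TCP; ori=None keeps the orientation; max_speed is the mean speed in m/s. With max_force (N) it stops when the force on the tool has changed by that much, and returns True; else False.
- robot.move_joints(angles): joint-space move.
- robot.gripper_to(opening, effort=None): opening from 0.0 (shut) to 1.0 (fully open); effort is the grip in N (None keeps the last); returns when the fingers have stopped.
- robot.hold(seconds).
- robot.solve_ik(position, orientation): joint angles nearest the present ones, or None.
- robot.get_image(name): name is "scene" or "top" or "wrist"; returns the picture (480x640x3 uint8, blue, green, red); there is no depth.
- robot.get_calibration(name): a dict with "fx", "fy", "cx", "cy" (pixels), "R" (3x3) and "t" (3): a world point X has camera coordinates R X + t. Camera axes: x right, y down, z forward; pixel columns grow to the right and rows downward; lengths in m; the calibration is good to about 2 mm. A picture is of the moment at which its call begins: read the wrist's pose just before it. get_calibration takes no time and is no camera call; for the wrist camera it gives the pose at the moment of the call.
A pose or a line that the arm cannot do raises robot.IKError and nothing moves.
- robot.hand_in(): hands the job in, once; it reports no verdict.
Trained networks look in the newest picture that a camera, given by its name, has taken for a name from the list of things; names that differ only in an ending like _2 or _b are one class to them, and where a whole thing is asked for, a point or a joint stands for the part that bears it (a point fixed in the world has none). Each returns a list of dicts, best first, with "score" (0 to 1); they miss things now and then, are a little off and sometimes report something else, mostly with a low value. They report only what shows in the picture. A call takes as long as a camera call.
- robot.find_in(camera, label): "rect" ([left, top, right, bottom] in pixels, round what is visible of it).
- robot.outline_of(camera, label): "mask" (480x640 bool, what is visible of it) and "rect" ([left, top, right, bottom] in pixels, round what is visible of it).
Readings, each from a call of its own:
- robot.current_clock(): time.
- robot.current_joint_positions(): joint angles.
- robot.current_joint_velocities(): joint speeds.
- robot.current_joint_efforts(): joint torques, N m.
- robot.current_tcp_pos(): TCP position.
- robot.current_eef_rot(): TCP orientation.
- robot.current_contact_force(): force on the tool from outside, world axes, zero at the start.
- robot.current_wrist_torque(): the same for the moment, N m.
- robot.current_finger_gap(): opening from 0.0 (shut) to 1.0 (fully open).
Only numpy, scipy, OpenCV 4.12 (cv2) and the standard library are available. Lean on these libraries where they do the work, as an engineer would, in place of code of your own. Each camera call takes 0.05 s, during which the arm holds its last target. There are 200 camera calls.

## Working session

There is one attempt and no reset: what is moved stays moved. The work goes in short steps, each a Python script; the robot and the scene stay as the last script left them, time stands still between calls to the robot, and variables do not carry over. Pictures are saved under pics/ and viewed, about 8 in all and at most 12, crops included, and the job is handed in when it is done.

```bash
mkdir -p pics; ls
cat > h.py <<'E'
import numpy as np, cv2
from workcell import robot
def pt(cam,u,v,z):
    c=robot.get_calibration(cam); R=np.array(c["R"]); t=np.array(c["t"])
    d=R.T@np.array([(u-c["cx"])/c["fx"],(v-c["cy"])/c["fy"],1]); o=-R.T@t
    return o+d*(z-o[2])/d[2]
E
python3 - <<'E'
from h import *
ims=[]
for c in ("top","scene"):
    im=robot.get_image(c); cv2.imwrite(f"pics/{c}0.png",im)
    for l,z in (("pad",.09),("green_disc",.006),("red_disc",.006),("board_mid",.069),("tin",.032),("keys",.024),("pen",.018)):
        for d in robot.find_in(c,l)[:2]:
            r=d["rect"]; print(c,l,round(d["score"],2),np.round(r),pt(c,(r[0]+r[2])/2,(r[1]+r[3])/2,z).round(3))
print(robot.current_clock(),robot.current_tcp_pos(),robot.current_eef_rot())
E
```

```text
pics
top pad 0.71 [332. 300. 359. 328.] [ 0.438 -0.162  0.09 ]
top red_disc 0.54 [295. 294. 304. 306.] [ 0.463 -0.053  0.006]
top board_mid 0.73 [333. 253. 358. 269.] [ 0.56  -0.163  0.069]
top tin 0.68 [196. 308. 226. 343.] [0.402 0.159 0.032]
top keys 0.58 [278. 171. 295. 186.] [ 0.765 -0.018  0.024]
top pen 0.8 [310. 169. 362. 182.] [ 0.777 -0.14   0.018]
scene pad 0.62 [385. 250. 425. 293.] [ 0.434 -0.154  0.09 ]
scene green_disc 0.59 [431. 273. 446. 282.] [ 0.447 -0.266  0.006]
scene red_disc 0.52 [343. 316. 357. 331.] [ 0.45  -0.051  0.006]
scene board_mid 0.76 [343. 232. 380. 252.] [ 0.56  -0.158  0.069]
scene tin 0.79 [239. 373. 277. 421.] [0.393 0.173 0.032]
scene keys 0.95 [212. 225. 252. 254.] [0.751 0.02  0.024]
scene pen 0.58 [258. 205. 314. 227.] [ 0.763 -0.118  0.018]
0.8 [ 0.26790661 -0.59219628  0.40477764] [-2.63986703e+00  1.70310481e+00 -2.90203853e-05]
```

View pics/top0.png

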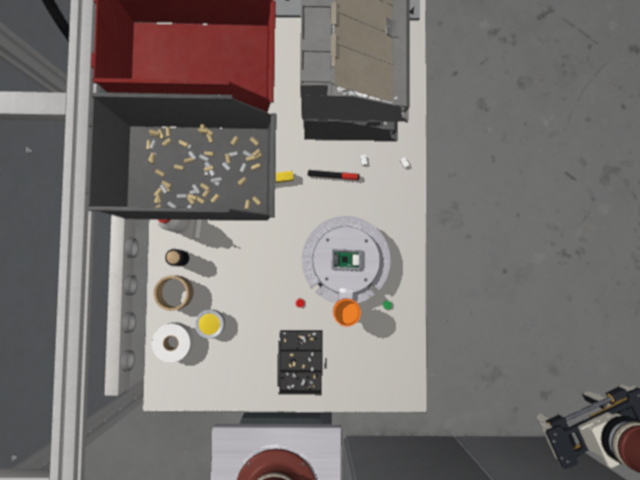

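View pics/scene0.png

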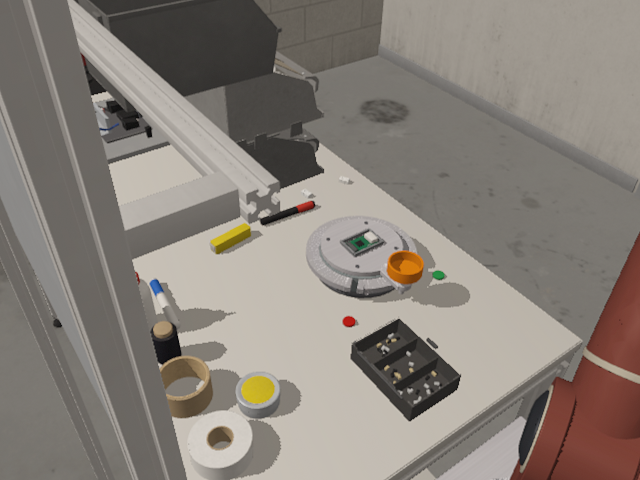

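The top and scene views agree: axis at about (0.56, -0.16), pad on the robot's side, green disc at -y, so the table goes to +0.785. Next I move above the pad and look from close by.

```bash
cat >> h.py <<'E'
def down(yaw):  # tool z down, tool x at yaw
    return np.pi*np.array([np.cos(yaw/2),np.sin(yaw/2),0]) if yaw>=0 else -np.pi*np.array([np.cos(yaw/2),np.sin(yaw/2),0])
def where(cam,labels):
    for l,z in labels:
        for d in robot.outline_of(cam,l)[:1]:
            r=d["rect"]; (cx,cy),_,_=cv2.minAreaRect(np.argwhere(d["mask"])[:,::-1].astype(np.float32))
            print(cam,l,round(d["score"],2),np.round(r),pt(cam,cx,cy,z).round(4))
E
python3 - <<'E'
from h import *
robot.gripper_to(0.0)
robot.reach([0.437,-0.160,0.42],down(-0.35))
print(robot.current_tcp_pos(),robot.current_joint_positions(),robot.current_contact_force(),robot.current_clock())
cv2.imwrite("pics/w1.png",robot.get_image("wrist"))
where("wrist",(("pad",.102),("green_disc",.006),("red_disc",.006),("board_mid",.069)))
robot.get_image("top"); where("top",(("pad",.102),("green_disc",.006),("red_disc",.006),("board_mid",.069)))
E
```

```text
[ 0.43695484 -0.16153938  0.4198921 ] [ 0.54570854  0.32850619 -0.31849685  1.90414939  0.12737495  0.92814252
 -0.18651303] [-0.48725044  0.05498052 -0.81341541] 3.95
wrist pad 0.7 [288. 196. 363. 265.] [ 0.4431 -0.159   0.102 ]
wrist green_disc 0.73 [351. 283. 372. 297.] [ 0.454 -0.267  0.006]
wrist red_disc 0.71 [294. 104. 315. 128.] [ 0.4566 -0.0511  0.006 ]
wrist board_mid 0.95 [418. 145. 466. 218.] [ 0.5616 -0.1598  0.069 ]
top pad 0.52 [334. 301. 346. 321.] [ 0.4541 -0.1439  0.102 ]
top green_disc 0.31 [307. 166. 362. 184.] [ 0.7794 -0.1343  0.006 ]
top red_disc 0.64 [337. 252. 356. 269.] [ 0.5671 -0.1686  0.006 ]
top board_mid 0.76 [335. 255. 360. 270.] [ 0.5641 -0.1633  0.069 ]
```

View pics/w1.png

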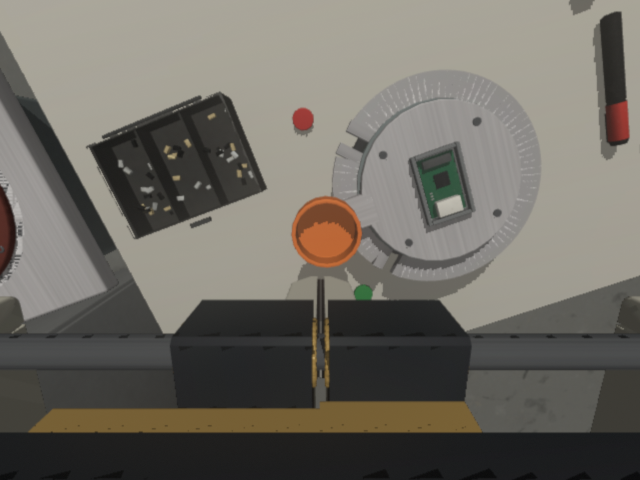

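Run:
```python
from h import *
from scipy.spatial.transform import Rotation as Ro
c=robot.get_calibration("wrist"); R=np.array(c["R"]);t=np.array(c["t"])
T=Ro.from_rotvec(robot.current_eef_rot()).as_matrix(); p=robot.current_tcp_pos()
print("cam in tool",T.T@(-R.T@t-p),"cam z in tool",T.T@R[2], c["fx"])
for q in ([0,0,.186],[.0175,0,.186],[-.0175,0,.186],[0,.0075,.186],[0,-.0075,.186],[0,0,.102],[.094,0,.102],[0,.0375,.102],[0,-.0375,.102]):
    X=R@(p+T@np.array(q))+t; print(q,(c["fx"]*X[0]/X[2]+c["cx"]).round(),(c["fy"]*X[1]/X[2]+c["cy"]).round(),X[2].round(3))
```

```text
cam in tool [-0.00047209 -0.07031186  0.01973534] cam z in tool [-4.61146035e-04  2.52590739e-01  9.67573101e-01] 338.9941151669935
[0, 0, 0.186] 321.0 293.0 0.179
[0.0175, 0, 0.186] 355.0 293.0 0.179
[-0.0175, 0, 0.186] 288.0 293.0 0.179
[0, 0.0075, 0.186] 321.0 306.0 0.181
[0, -0.0075, 0.186] 321.0 280.0 0.177
[0, 0, 0.102] 322.0 408.0 0.097
[0.094, 0, 0.102] 650.0 408.0 0.097
[0, 0.0375, 0.102] 322.0 509.0 0.107
[0, -0.0375, 0.102] 322.0 286.0 0.088
```

The wrist picture shows the pad rim at (326,232), green disc at (362,292), red disc at (304,119) and the board at (442,185). It gives axis ≈ (0.563, -0.1595). I'll centre the tip just above the rim and check the finger shape from the side.

Run:
```python
from h import *
robot.movel([0.441,-0.1595,0.305],down(-0.35))
print(robot.current_tcp_pos(),robot.current_contact_force(),robot.current_clock())
im=robot.get_image("scene")[150:330,290:530]; w=robot.get_image("wrist")[150:480,110:550]
where("wrist",(("pad",.102),("green_disc",.006),("red_disc",.006),("board_mid",.069)))
cv2.imwrite("pics/s2.png",cv2.resize(im,None,fx=3.3,fy=3.3,interpolation=cv2.INTER_CUBIC)); cv2.imwrite("pics/w2.png",w)
```

```text
[ 0.44137436 -0.15952977  0.30559709] [-0.92248474 -1.14598951  0.32252993] 5.3667
wrist pad 0.69 [269. 224. 378. 330.] [ 0.4426 -0.155   0.102 ]
wrist red_disc 0.85 [278.  90. 310. 122.] [ 0.4562 -0.0525  0.006 ]
wrist board_mid 0.98 [459. 151. 529. 254.] [ 0.5591 -0.1598  0.069 ]
```

View pics/s2.png

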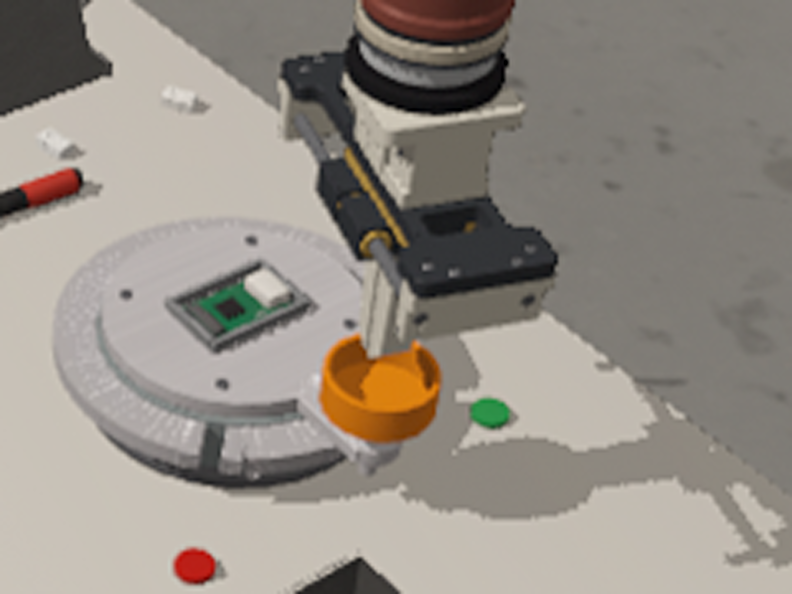

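View pics/w2.png

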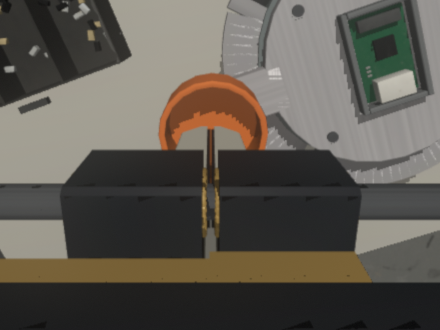

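The fingers are slim and centred over the dish, with the body well above its rim. I'll press down now, using the force limit to find the floor and the stop.

Run:
```python
from h import *
o=down(-0.35); x,y=0.441,-0.1595
def s(m,r=None): print(m,r,np.round(robot.current_tcp_pos(),4),np.round(robot.current_contact_force(),1),robot.current_clock())
robot.movel([x,y,0.274],o,0.08); s("in dish")
s("touch",robot.movel([x,y,0.262],o,0.03,max_force=4)) if False else None
r=robot.movel([x,y,0.262],o,0.03,max_force=3); s("touch",r)
r=robot.movel([x,y,0.250],o,0.03,max_force=16); s("pressed",r)
robot.hold(0.2); s("held")
```

```text
in dish None [ 0.4411 -0.1595  0.2739] [-0.6 -0.   0.7] 6.2083
touch True [ 0.4415 -0.1596  0.267 ] [ 0.4 -0.4  4.4] 6.5333
pressed True [ 0.4415 -0.1596  0.2545] [-0.8 -0.9  8.3] 7.025
held None [ 0.4415 -0.1596  0.2545] [-1.6  0.7  9.4] 7.225
```

Run:
```python
from h import *
ax=np.array([0.5632,-0.1597]); r=0.1217
for a in np.linspace(0,np.pi/4,7)[1:]:
    p=ax+r*np.array([-np.cos(a),-np.sin(a)])
    robot.movel([*p,0.2542],down(-0.35+a),0.06)
    print(a.round(3),p.round(4),np.round(robot.current_tcp_pos(),4),np.round(robot.current_contact_force(),1),robot.current_clock())
im=robot.get_image("scene")[150:330,290:530]; cv2.imwrite("pics/s3.png",cv2.resize(im,None,fx=3.3,fy=3.3))
where("scene",(("pad",.09),("green_disc",.006)))
```

```text
0.131 [ 0.4425 -0.1756] [ 0.4425 -0.1764  0.2553] [-2.  -1.   9.5] 7.6417
0.262 [ 0.4456 -0.1912] [ 0.4455 -0.1922  0.2552] [-2.9 -0.5  9. ] 8.0583
0.393 [ 0.4508 -0.2063] [ 0.4506 -0.2074  0.2553] [-2.9 -2.   8. ] 8.475
0.524 [ 0.4578 -0.2206] [ 0.4577 -0.2219  0.2553] [-2.2 -2.   8.8] 8.8917
0.654 [ 0.4666 -0.2338] [ 0.4666 -0.2353  0.2554] [-1.7 -2.3 10. ] 9.3083
0.785 [ 0.4771 -0.2458] [ 0.4773 -0.2474  0.2556] [-0.7 -2.4  9.7] 9.725
scene green_disc 0.44 [433. 272. 446. 280.] [ 0.4541 -0.2695  0.006 ]
```

View pics/s3.png

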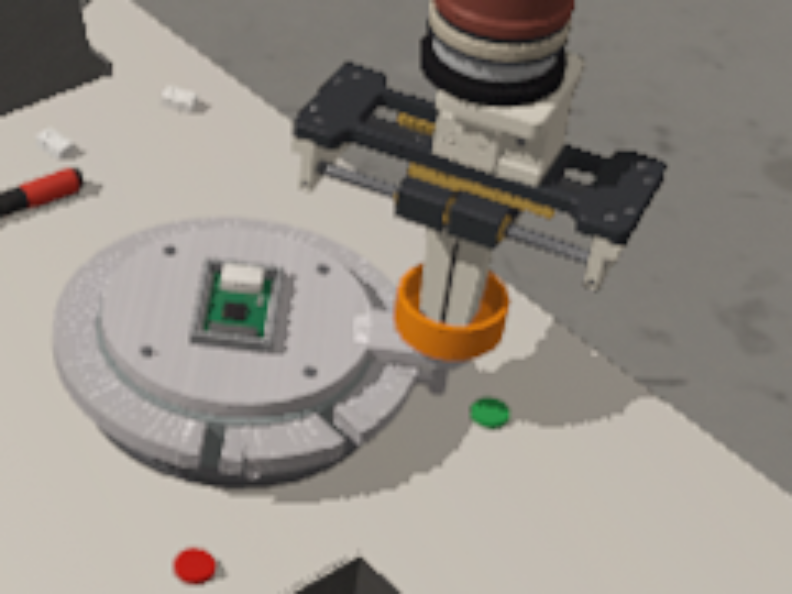

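The table has turned with the finger and the pad now sits by the green disc. I'll lift slowly. If the plunger follows the fingertip up (contact force stays on), it is in the slot.

Run:
```python
from h import *
x,y,_=robot.current_tcp_pos()
for z in (0.259,0.262,0.265,0.267,0.270,0.274):
    robot.movel([x,y,z],None,0.02)
    print(np.round(robot.current_tcp_pos(),4),np.round(robot.current_contact_force(),1),robot.current_clock())
```

```text
[ 0.4774 -0.2479  0.2603] [-1.2 -0.5  7.1] 10.275
[ 0.4772 -0.2476  0.2631] [-1.   0.5  7.3] 10.575
[ 0.4771 -0.2476  0.2659] [-1.1 -1.   6.1] 10.875
[ 0.4771 -0.2476  0.2678] [-1.3  0.1  6.3] 11.125
[ 0.4771 -0.2473  0.2699] [-0.4  0.6  0.8] 11.425
[ 0.4773 -0.2474  0.274 ] [ 0.3  0.3 -0.7] 11.775
```

The plunger followed the tip all the way up, with 6–7 N held until TCP z = 0.268 m, so it is in the slot. I'll retreat and verify.

Run:
```python
from h import *
x,y,_=robot.current_tcp_pos()
robot.movel([x,y,0.33],None,0.12)
robot.movel([x-0.02,y,0.42],None,0.15)
cv2.imwrite("pics/w4.png",robot.get_image("wrist")); 
where("wrist",(("pad",.102),("green_disc",.006),("red_disc",.006),("board_mid",.069)))
im=robot.get_image("scene"); cv2.imwrite("pics/s4.png",cv2.resize(im[150:330,290:530],None,fx=3.3,fy=3.3))
where("scene",(("pad",.09),("tin",.032),("keys",.024),("pen",.018)))
print(robot.current_contact_force(),robot.current_clock())
```

```text
wrist pad 0.82 [304. 209. 376. 280.] [ 0.4759 -0.2451  0.102 ]
wrist red_disc 0.68 [387.  34. 411.  62.] [ 0.4557 -0.0526  0.006 ]
wrist board_mid 0.83 [430. 159. 477. 230.] [ 0.5604 -0.1632  0.069 ]
scene pad 0.79 [410. 225. 444. 262.] [ 0.4779 -0.2451  0.09  ]
scene tin 0.85 [237. 373. 277. 419.] [0.3959 0.1726 0.032 ]
scene keys 0.8 [215. 226. 254. 255.] [0.7584 0.0213 0.024 ]
scene pen 0.92 [258. 204. 316. 227.] [ 0.7701 -0.1234  0.018 ]
[0.69946326 0.16959656 0.12668617] 13.6583
```

View pics/s4.png

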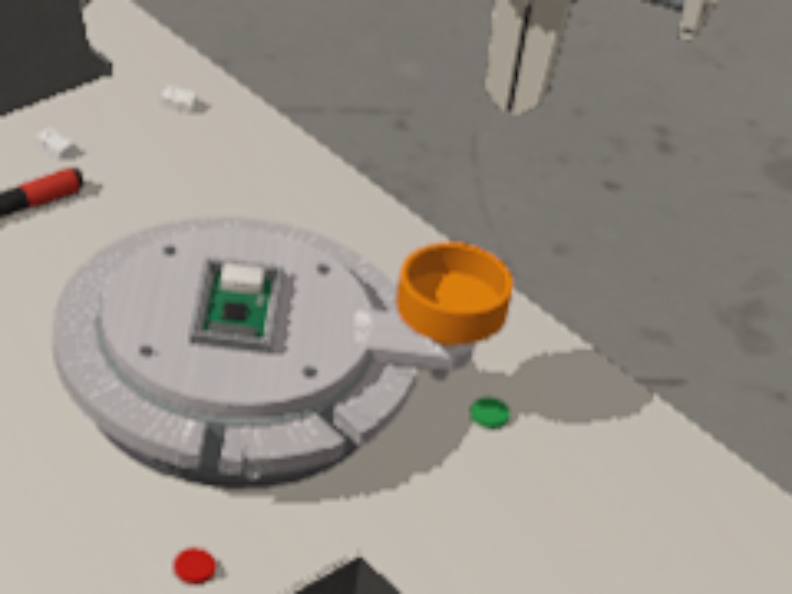

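The pad has risen compared with the previous view and stands about 32 mm from the green disc. The board is in its nest, so I'm handing in.

```bash
python3 -c "
from h import *
print(robot.hand_in(), robot.current_clock())"
```

```text
the job is handed in; nothing more can be done
the job is handed in; nothing more can be done
```

I pressed the plunger down about 13 mm with the closed fingertips and swung the table +45° to the slot beside the green disc. I then lifted slowly so the plunger came up in that slot, and handed the job in at about 13.7 s on the robot's clock (limit 35 s). The hand-in gives no verdict.

What the last checks showed:
- **Plunger:** it pushed on the fingertip with 6–7 N all the way up to its full height. The camera also shows the pad raised.
- **Slot:** the pad is at about (0.477, -0.245), roughly 32 mm from the green disc (limit 42 mm).
- **Board:** it looks seated in its nest in the picture.
- **Tin, hex key case and marker pen:** I never went near them. Their detected positions match the start to within about 10 mm, which is within detector noise.
- **Robot:** it was well clear of everything, with no contact force.

Two detections were off. With the arm in view, the top camera put both discs in the wrong place, so I ignored it. The wrist camera did not find the green disc in the last look, so I used its earlier positions from the wrist and scene cameras, which agree.

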